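# Walk the tube block round to the stop rail

## Robot

A 6-joint arm with a two-finger parallel gripper is mounted at the origin on the work surface. World frame = base frame: x ahead of the robot, y to its left, z up, the work surface at z = 0. Lengths are in m, angles in rad, forces in N, time in s.
With the tool pointing down it reaches from about 0.25 to 0.725 m from the base axis. Payload 4 kg.
Tool frame: the origin (TCP) lies midway between the tips of the shut fingers; the grasp point (between the pads) lies 19 mm behind it; z points along the fingers, y is the direction in which the jaws open and shut (so a half turn about z gives the same grasp; the last joint's range is limited). The gripper opens to 85 mm and grips with 20 to 120 N. Pads are 22 mm wide; open, the fingers measure 114 mm over their backs; the gripper's body (76 mm by 85 mm) begins 54 mm behind the grasp point. The pads swing forward as they close: fully open they stand 13 mm farther back than shut.
Start: joints at [1.176, 0.241, 0.005, 1.335, 0, 1.571], TCP at [0.192, 0.462, 0.231] pointing down, gripper open.
Joint ranges: [-2.72, 2.72], [-1.05, 1.87], [-1.09, 1.28], [-1.99, 2.15], [-1.42, 1.44], [-3.14, 3.14]. Speed limits (rad/s): [2.79, 2.79, 3.14, 3.14, 3.14, 3.14].

## Interface

Orientations are given as a unit quaternion [x, y, z, w].
In Python, from workcell import get_obs, camera, camera_model, job_done, masks_of gives the robot as it stands.
- The arm moves only by the tool jog_arm, never from a script. Its argument "deltas" is a list that holds one entry, the list of rows, each a list of 7 numbers: the shift along the tool's x, y, z in mm, then the turn, a rotation vector about the tool's x, y, z in degrees, then the finger opening in mm, from 0 to 85.4. A call has 1 to 5 rows; each row shifts and turns the pose as measured when the row begins, along the tool's axes as they then stand; what a row does not reach is not made up. A row lasts 1/10 s, in which the tool goes at most 50 mm and 8.59 degrees, less where a joint would pass 70% of its speed; a pose out of reach is approached as far as the arm can. A call with a gripper value outside its range is refused whole. The fingers move at their own pace and stop on an object; the grip force is fixed at half the most. Time passes only in rows, so rows that do not move let the fingers close. It gives the time, the measured TCP pose, the force and the opening at its end, in the units of the state.
- get_obs(): the state, without advancing time (a new reading comes with each control period).
- camera(name): name is "scene" or "top" or "wrist"; returns the picture (480x640x3 uint8, red, green, blue); there is no depth.
- camera_model(name): a dict with "fovy" (degrees; the focal length in pixels is half the picture's height over the tangent of half this angle, whatever the lens; pixels are square), "cx", "cy" (the principal point, pixels), "pose" (4x4, takes a point from camera to world coordinates); the wrist camera has in their place "T_tool_cam" (4x4, takes a point from camera to tool coordinates, whose origin is the TCP and whose axes are the flange's). Camera axes: x right, y down, z forward; pixel columns grow to the right and rows downward; lengths in m; the calibration is good to about 2 mm. A picture is of the moment at which its call begins: read the wrist's pose just before it. camera_model takes no time and is no camera call.
- job_done(): hands the job in, once; it reports no verdict.
Trained networks look in the newest picture that a camera, given by its name, has taken for a name from the list of things; names that differ only in an ending like _2 or _b are one class to them, and where a whole thing is asked for, a point or a joint stands for the part that bears it (a point fixed in the world has none). Each returns a list of dicts, best first, with "conf" (0 to 1); they miss things now and then, are a little off and sometimes report something else, mostly with a low value. They report only what shows in the picture. A call takes as long as a camera call. They do not tell look-alikes from the thing itself.
- masks_of(target, camera): "pixels" (480x640 bool, what is visible of it) and "at" ([column, row] in pixels, amid what is visible of it).
The state is a dict: "clock": time; "joint_pos": joint angles; "joint_vel": joint speeds; "tau": joint torques, N m; "eef_pos": TCP position; "tool_rot": TCP orientation; "ft_force": force on the tool from outside, world axes, zero at the start; "ft_torque": the same for the moment, N m; "grip_width": finger opening in m.
Only numpy, scipy, OpenCV 4.12 (cv2) and the standard library are available. Lean on these libraries where they do the work, as an engineer would, in place of code of your own. Each camera call takes 0.05 s, during which the arm holds its last target. There are 200 camera calls.

## Task

The heavy aluminium tube block has been left askew on the bench. Using fingertips only, push it round by its corners, a bit at one corner and then at another, until its blue-banded face looks squarely at the steel stop rail while it is still clear of the rail (a finger's width or more); then push it home, so that the blue-banded face lies flush against the rail and no part of the block overhangs the rail's green-marked ends. Slide it on the bench without ever gripping, lifting or tipping it, leave all the glassware and other things where they are, and finish with the hand clear.

Things in the scene. Friction and masses are not known exactly. Their poses are not given: they have to be found in the camera images.
- block: loose solid aluminium tube block, about 0.9 kg, 90 mm (its x) by 120 mm (its y) by 40 mm high, eight 19 mm wells in the top. Origin: centre of its underside, z up; +x points out of the long face with the blue band (seen from above as a blue strip on the top edge). Sliding it takes 3 to 7 N. It starts 145 to 175 mm short of the rail, turned 35 to 80 degrees anticlockwise (from above) from home
- block_face (a point): middle of the block's blue-banded long face (45 mm along the block's +x from its centre), 15 mm above the bench; axes as the block's
- rail_face (a point): fixed stop rail: upright aluminium strip 200 mm long, 8 mm thick, 30 mm high, green-marked ends; low flange and bolts behind it. The point: middle of its working face (robot side), 15 mm above the bench. +y runs along the rail, +x through the rail away from the block: at home the block's axes are parallel to these and the two face points meet
- flask: clear glass conical flask, 76 mm across at the foot, 120 mm tall; bystander; origin at the centre of its underside
- bottle: clear bottle with a blue cap, 56 mm across, 140 mm tall; bystander; origin at the centre of its underside
- gasket: white flat gasket ring, 52 mm across, 6 mm thick, lying flat; bystander; origin at the centre of its underside
- clamp: steel pipe clamp ring with brass wing nut, about 120 by 100 mm, 18 mm high, lying flat; bystander; origin at the centre of its underside
- beaker: clear glass beaker, 72 mm across, 85 mm tall; bystander; origin at the centre of its underside
- stopper: cork stopper, 28 mm across, 30 mm tall; bystander; origin at the centre of its underside
Mind the look-alikes: they are no part of the job. Leave any orange or red look-alike of the part that bears rail_face alone.

How it is judged:
On the way:
1. the block has been turned to face the rail within 14 degrees, while the middle of its blue face is still 10 mm or more clear of the rail (angle between the x axis of block and the x axis of rail_face, either way round below 0.25 rad and x of block_face in the frame of rail_face between -0.2 and -0.01 m), for 0.2 s.
At the end, for the whole second after the job is handed in: the block rests flat on the bench with its blue-banded face against the rail: gap at the middle under 5 mm, square within 0.05 rad (3 degrees), its middle within 42 mm of the rail's middle (so not overhanging the ends), at rest (angle between the x axis of block and the x axis of rail_face, either way round below 0.05 rad and x of block_face in the frame of rail_face between -0.005 and 0.004 m and y of block_face in the frame of rail_face between -0.042 and 0.042 m and height (world z) of block below 0.004 m and angle between block's own z axis and vertical below 0.03 rad and linear speed of block below 0.01 m/s); the robot touches nothing.
It fails at once if the block is lifted (underside centre more than 10 mm up) or tipped more than 0.15 rad (height (world z) of block above 0.01 m or angle between block's own z axis and vertical above 0.15 rad).
It fails at once if a bystander is displaced by more than 15 mm or knocked over (distance of any of flask, bottle, gasket, clamp, beaker, stopper from where it was at the start of the episode above 0.015 m or angle between any of flask, bottle, gasket, clamp, beaker, stopper's own z axis and vertical above 0.3 rad).
It also fails if it takes over 72 s, if anything falls off the work surface, if the arm or the gripper's body presses on something with over 40 N, if the wrist force passes 120 N, or if a joint passes its speed limit or range.

## Working session

There is one attempt and no reset: what is moved stays moved. The work goes in short steps, Python scripts to look and compute and a tool call to move; the robot and the scene stay as the last step left them, time stands still between calls to the robot, and variables do not carry over. Pictures are saved under pics/ and viewed, about 8 in all and at most 12, crops included, and the job is handed in when it is done.

Besides the shell and the picture viewer there is one more tool, called as name(argument=value, ...), one argument or row to a line, values as JSON. jog_arm: Moves the arm, as the interface text tells. Its arguments: {"type":"object","properties":{"deltas":{"type":"array"}},"required":["deltas"]}

```bash
mkdir -p pics; cat > h.py <<'E'
import numpy as np,cv2
from workcell import *
from scipy.spatial.transform import Rotation as R
def rays(name,uv):
    m=camera_model(name);f=240/np.tan(np.radians(m['fovy'])/2);P=np.array(m['pose'])
    uv=np.atleast_2d(uv).astype(float)
    d=np.c_[(uv[:,0]-m['cx'])/f,(uv[:,1]-m['cy'])/f,np.ones(len(uv))]@P[:3,:3].T
    return P[:3,3],d
def toz(name,uv,z):
    o,d=rays(name,uv);return o+d*((z-o[2])/d[:,2])[:,None]
def save(img,fn): cv2.imwrite('pics/'+fn,img[:,:,::-1])
E
python3 - <<'E'
from h import *
o=get_obs();print({k:np.round(v,3) for k,v in o.items()})
im=camera('top');save(im,'top0.png')
m=camera_model('top');print(m)
for n in ['block','rail_face','flask','bottle','gasket','clamp','beaker','stopper']:
    for r in masks_of(n,'top')[:3]:
        print(n,round(r['conf'],2),np.round(r['at']),r['pixels'].sum(),np.round(toz('top',r['at'],0.0)[0],3))
im=camera('scene');save(im,'scene0.png')
E
```

```text
{'clock': np.float64(0.0), 'joint_pos': array([ 1.176,  0.241,  0.004,  1.335, -0.   ,  1.571]), 'joint_vel': array([0.001, 0.002, 0.   , 0.001, 0.   , 0.   ]), 'tau': array([ 1.0000e-03, -3.7232e+01,  2.5241e+01,  1.7000e-02,  0.0000e+00,
       -0.0000e+00]), 'eef_pos': array([0.192, 0.461, 0.23 ]), 'tool_rot': array([ 0.196,  0.981, -0.001, -0.   ]), 'ft_force': array([ 0.778,  0.817, -0.293]), 'ft_torque': array([ 0.018, -0.026, -0.014]), 'grip_width': np.float64(0.086)}
{'fovy': 55.341501319254526, 'cx': 322.26847823063173, 'cy': 243.4980093969533, 'pose': array([[ 1.25778096e-02, -9.87342529e-01,  1.58102906e-01,
         3.20410254e-01],
       [-9.99920636e-01, -1.25336623e-02,  1.27634330e-03,
         1.81653135e-02],
       [ 7.21420408e-04, -1.58106412e-01, -9.87421816e-01,
         1.22602911e+00],
       [ 0.00000000e+00,  0.00000000e+00,  0.00000000e+00,
         1.00000000e+00]])}
block 0.71 [346. 258.] 1631 [ 0.478 -0.044  0.   ]
rail_face 0.78 [416. 313.] 1294 [ 0.334 -0.23   0.   ]
rail_face 0.69 [253. 303.] 1167 [0.353 0.201 0.   ]
rail_face 0.57 [358. 192.] 1091 [ 0.663 -0.079  0.   ]
flask 0.82 [265. 237.] 584 [0.533 0.176 0.   ]
bottle 0.84 [454. 240.] 564 [ 0.53  -0.338  0.   ]
gasket 0.64 [294. 197.] 173 [0.645 0.099 0.   ]
clamp 0.61 [421. 185.] 696 [ 0.685 -0.253  0.   ]
beaker 0.61 [151. 306.] 819 [0.342 0.472 0.   ]
stopper 0.68 [471. 283.] 138 [ 0.416 -0.38   0.   ]
```

View pics/top0.png

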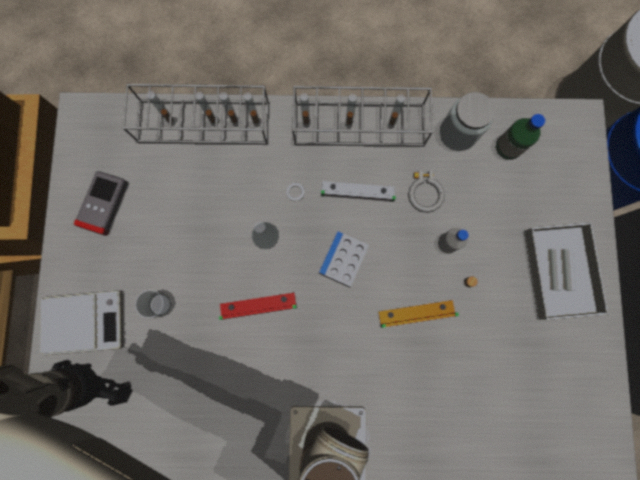

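View pics/scene0.png

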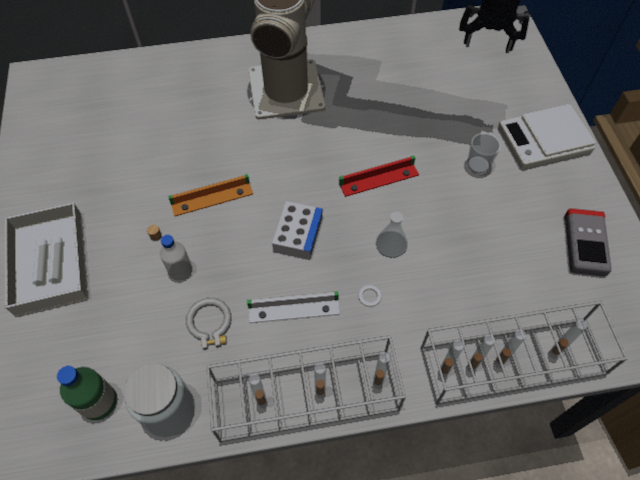

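Rail look-alikes in the top view are red (258,306), orange (416,313) and bare silver (358,191). Only the silver one is bare steel or aluminium, and it lies about 160 mm from the block. I'll confirm it in an enlarged crop.

```bash
python3 - <<'E'
from h import *
a=cv2.imread('pics/top0.png')[165:300,285:435];b=cv2.imread('pics/scene0.png')[190:340,225:375]
A=cv2.resize(a,None,fx=2.6,fy=2.6,interpolation=cv2.INTER_CUBIC);B=cv2.resize(b,None,fx=2.6,fy=2.6,interpolation=cv2.INTER_CUBIC)
h=max(len(A),len(B));A=cv2.copyMakeBorder(A,0,h-len(A),0,0,cv2.BORDER_CONSTANT)
cv2.imwrite('pics/crop1.png',np.hstack([A,B]))
E
cat >> h.py <<'E'
from scipy.optimize import minimize
def proj(name,X):
    m=camera_model(name);f=240/np.tan(np.radians(m['fovy'])/2);P=np.linalg.inv(np.array(m['pose']))
    c=X@P[:3,:3].T+P[:3,3];return np.c_[c[:,0]/c[:,2]*f+m['cx'],c[:,1]/c[:,2]*f+m['cy']]
def model(p,lx,ly,z,x0=None):
    x0=-lx/2 if x0 is None else x0
    C=np.array([[x,y,zz] for x in(x0,x0+lx) for y in(-ly/2,ly/2) for zz in z])
    c,s=np.cos(p[2]),np.sin(p[2]);return C@np.array([[c,-s,0],[s,c,0],[0,0,1]]).T+[p[0],p[1],0]
def sil(name,X,S=8):
    h=cv2.convexHull((proj(name,X)*S+S/2).astype(np.float32)).astype(np.int32)
    return h
def soft(name,X):
    "antialiased silhouette"
    im=np.zeros((1440,1920),np.uint8);h=cv2.convexHull(((proj(name,X)+.5)*3*16-8).astype(np.int32))
    cv2.fillConvexPoly(im,h,255,shift=4);return cv2.resize(im,(640,480),interpolation=cv2.INTER_AREA)/255.
def bluemask(im):
    hsv=cv2.cvtColor(im,cv2.COLOR_RGB2HSV);return ((hsv[...,0]>98)&(hsv[...,0]<125)&(hsv[...,1]>120)&(hsv[...,2]>60))
def fitblock(guess,cams=('top','scene')):
    M={}
    for n in cams:
        im=camera(n);r=masks_of('block',n)
        if not r: print('no block',n);continue
        M[n]=(r[0]['pixels'].astype(float),im)
        k=cv2.dilate(r[0]['pixels'].astype(np.uint8),np.ones((7,7)));b=bluemask(im)&(k>0)
        c=np.argwhere(b).mean(0)[::-1] if b.any() else None
        M[n]+=(c,)
    def cost(p):
        t=0
        for n,(m,_,c) in M.items():
            t+=np.abs(soft(n,model(p,.09,.12,(0,.04)))-m).sum()
        return t
    best=None
    for dy in np.radians([-12,-6,0,6,12]):
        s=minimize(cost,np.array(guess)+[0,0,dy],method='Nelder-Mead',options=dict(initial_simplex=np.array(guess)+[0,0,dy]+np.array([[0,0,0],[.01,0,0],[0,.01,0],[0,0,.1]]),xatol=2e-4,fatol=.5))
        if best is None or s.fun<best.fun: best=s
    p=best.x
    for n,(m,_,c) in M.items():
        f=proj(n,np.array([[p[0]+.045*np.cos(p[2]),p[1]+.045*np.sin(p[2]),.035]]))[0]
        print(n,'cost',round(np.abs(soft(n,model(p,.09,.12,(0,.04)))-m).sum(),0),'of',m.sum(),'blue seen',None if c is None else np.round(c,1),'pred',np.round(f,1))
    print('block xy',np.round(p[:2],4),'yaw deg',round(np.degrees(p[2]),1));return p,{n:v[1] for n,v in M.items()}
E
python3 - <<'E'
from h import *
p,I=fitblock([.478,-.044,np.radians(65)])
for n in('top','scene'):
    im=I[n];hsv=cv2.cvtColor(im,cv2.COLOR_RGB2HSV)
    g=((hsv[...,0]>45)&(hsv[...,0]<85)&(hsv[...,1]>100)&(hsv[...,2]>40)).astype(np.uint8)
    k,_,st,c=cv2.connectedComponentsWithStats(g)
    for s,cc in zip(st[1:],c[1:]):
        if s[4]>=3: print(n,s,np.round(cc,1),np.round(toz(n,cc,.03)[0],4),np.round(toz(n,cc,.015)[0],4))
E
```

```text
top cost 69.0 of 1589.0 blue seen [330.6 252.8] pred [327.9 252. ]
scene cost 54.0 of 2146.0 blue seen [312.8 229.4] pred [316.3 229.8]
block xy [ 0.4706 -0.0367] yaw deg 66.4
top [512 120  27  26 372] [523.6 133.3] [ 0.8261 -0.5308  0.03  ] [ 0.8324 -0.5377  0.015 ]
top [322 191   2   3   6] [322.5 192. ] [0.6525 0.0209 0.03  ] [0.6566 0.0209 0.015 ]
top [393 197   2   2   4] [393.5 197.5] [ 0.6396 -0.1703  0.03  ] [ 0.6437 -0.1727  0.015 ]
top [293 305   3   3   8] [294.1 306.1] [0.3468 0.0905 0.03  ] [0.3471 0.0914 0.015 ]
top [455 313   3   3   7] [456.3 313.9] [ 0.3322 -0.3288  0.03  ] [ 0.3324 -0.3331  0.015 ]
top [220 317   2   2   4] [220.5 317.5] [0.3153 0.2797 0.03  ] [0.3152 0.283  0.015 ]
top [382 324   3   3   7] [383.  325.3] [ 0.3008 -0.1392  0.03  ] [ 0.3005 -0.1412  0.015 ]
scene [412 156   3   4  11] [412.9 157.6] [0.3168 0.2802 0.03  ] [0.3055 0.285  0.015 ]
scene [245 175   3   3   8] [246.1 175.9] [ 0.3008 -0.1407  0.03  ] [ 0.2893 -0.1412  0.015 ]
scene [340 176   4   4  11] [341.2 177.9] [0.3478 0.0903 0.03  ] [0.3369 0.0927 0.015 ]
scene [169 196   3   4  10] [170.  197.2] [ 0.3328 -0.3299  0.03  ] [ 0.3217 -0.3328  0.015 ]
scene [335 292   3   4  12] [336.  293.5] [0.6552 0.0204 0.03  ] [0.6482 0.0219 0.015 ]
scene [335 297   3   3   4] [336.2 297.8] [0.6654 0.0191 0.03  ] [0.6585 0.0206 0.015 ]
scene [247 300   4   8  18] [248.9 302.3] [ 0.6435 -0.1707  0.03  ] [ 0.6364 -0.1716  0.015 ]
scene [ 61 368  39  39 927] [ 81.7 389. ] [ 0.7769 -0.5249  0.03  ] [ 0.7714 -0.5303  0.015 ]
```

View pics/crop1.png

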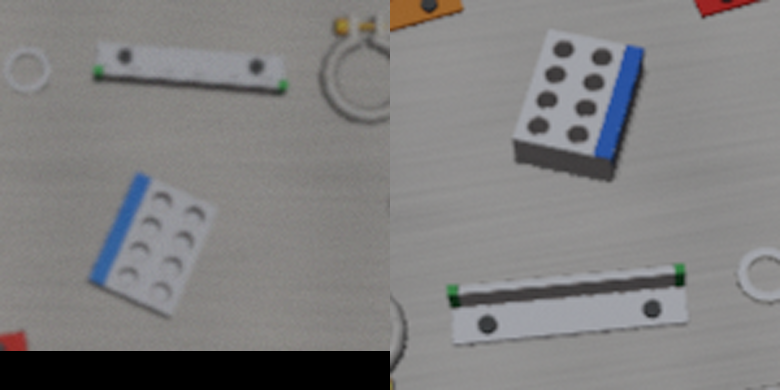

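The crop confirms it: the silver rail has green ends at top-view (322,192) and (393,197), and the block's blue strip is at (330,253). Red and orange are the look-alikes.

- Rail: face middle about (0.644, -0.075), yaw about -3.7°.
- Block: (0.471, -0.037), yaw 66°.
- Plan: push the +y end face near its blue corner, which turns the block clockwise. Then push it home with two open fingertips.

The first move is an approach above the bench.

jog_arm(
  deltas=[
    [[-35,-32,0,0,0,0,0],[-35,-32,0,0,0,0,0],[-35,-32,0,0,0,0,0],[-35,-32,0,0,0,0,0],[-35,-32,0,0,0,0,0]],
  ],
)

```text
clock: 1.2
eef_pos: [0.2943, 0.2461, 0.2302]
tool_rot: [0.19, 0.982, 0.002, 0.001]
ft_force: [1.7, 0.7, -0.4]
grip_width: 0.012
```

jog_arm(
  deltas=[
    [[-35,-32,0,0,0,0,0],[-35,-32,0,0,0,0,0],[-35,-32,0,0,0,0,0],[-35,-32,0,0,0,0,0],[0,0,0,0,0,0,0]],
  ],
)

```text
clock: 1.7
eef_pos: [0.3808, 0.0635, 0.2316]
tool_rot: [0.194, 0.981, 0.003, 0.004]
ft_force: [-0.7, -0.3, -0.8]
grip_width: -0.0
```

```bash
cat >> h.py <<'E'
def goto(x,y,z,yaw,n=None,ox=0,oy=0):
    "remaining jog in tool axes to TCP (x,y,z), tool-x heading yaw deg, tool down"
    o=get_obs();r=R.from_quat(o['tool_rot']);c,s=np.cos(np.radians(yaw)),np.sin(np.radians(yaw))
    T=R.from_matrix(np.array([[c,s,0],[s,-c,0],[0,0,-1.]]))
    d=r.inv().apply(np.array([x,y,z])-o['eef_pos'])*1000;w=(r.inv()*T).as_rotvec(degrees=True)
    print('t',round(float(o['clock']),2),'at',np.round(o['eef_pos'],4),'yaw',np.round(np.degrees(np.arctan2(*r.as_matrix()[[1,0],0])),1),'F',np.round(o['ft_force'],1),'j6',round(o['joint_pos'][5],2),'w',round(float(o['grip_width']),4))
    print(' total mm',np.round(d,1),'deg',np.round(w,1))
def blk(p,bx,by):
    c,s=np.cos(p[2]),np.sin(p[2]);return p[0]+c*bx-s*by,p[1]+s*bx+c*by
E
python3 - <<'E'
from h import *
goto(*blk([.4706,-.0367,np.radians(66.4)],.030,.096),.012,156.4)
E
```

```text
t 1.7 at [0.3808 0.0635 0.2316] yaw 157.7 F [-0.7 -0.3 -0.8] j6 0.55 w -0.0
 total mm [-24.3 -27.9 219.6] deg [0.4 0.4 1.3]
```

jog_arm(
  deltas=[
    [[-6,-7,48,0.4,0.4,1.3,0],[-6,-7,48,0,0,0,0],[-6,-7,48,0,0,0,0],[-6,-7,40,0,0,0,0],[0,0,15,0,0,0,0]],
  ],
)

```text
clock: 2.2
eef_pos: [0.3998, 0.0283, 0.032]
tool_rot: [0.208, 0.978, 0.004, 0.008]
ft_force: [-0.5, 0.3, -0.3]
grip_width: 0.0002
```

```bash
python3 - <<'E'
from h import *
goto(*blk([.4706,-.0367,np.radians(66.4)],.030,.096),.012,156.4)
E
```

```text
t 2.2 at [0.3998 0.0283 0.032 ] yaw 156.0 F [-0.5  0.3 -0.3] j6 0.49 w 0.0002
 total mm [ 5.4 -1.5 19.9] deg [ 0.6  0.8 -0.4]
```

jog_arm(
  deltas=[
    [[0,0,12,0.5,0.8,0,0],[0,0,8,0,0,0,0],[-10,0,1,0,0,0,0],[-8,0,0,0,0,0,0],[0,0,0,0,0,0,0]],
  ],
)

```text
clock: 2.7
eef_pos: [0.416, 0.0229, 0.0084]
tool_rot: [0.206, 0.979, 0.001, -0.002]
ft_force: [-0.6, -0.1, -0.1]
grip_width: -0.0001
```

```bash
python3 - <<'E'
from h import *
goto(*blk([.4706,-.0367,np.radians(66.4)],.030,.071),.012,156.4)
E
```

```text
t 2.7 at [0.416  0.0229 0.0084] yaw 156.2 F [-0.6 -0.1 -0.1] j6 0.47 w -0.0001
 total mm [-2.9 -2.7 -3.6] deg [ 0.  -0.2 -0.2]
```

jog_arm(
  deltas=[
    [[-5,-1,-3,0,0,0,0],[-8,6,0,0,0,5,0],[-8,7,0,0,0,6,0],[-8,7,0,0,0,6,0],[0,0,0,0,0,0,0]],
  ],
)

```text
clock: 3.2
eef_pos: [0.4494, 0.0265, 0.0135]
tool_rot: [0.353, 0.936, 0.001, -0.005]
ft_force: [0.0, -0.3, 0.2]
grip_width: -0.0002
```

```bash
python3 - <<'E'
from h import *
p,I=fitblock([.478,-.044,np.radians(50)])
goto(*blk(p,.030,.071),.012,np.degrees(p[2])+90)
E
```

```text
top cost 970.0 of 690.0 blue seen [347.4 229.8] pred [332.4 243.3]
scene cost 60.0 of 2199.0 blue seen [309.6 237.9] pred [313.1 239. ]
block xy [ 0.4842 -0.0424] yaw deg 51.7
t 3.4 at [0.4479 0.0262 0.0132] yaw 138.7 F [ 0.  -0.2  0.2] j6 0.77 w -0.0004
 total mm [-0.1 -1.3  1.2] deg [-0.1 -0.6 -3. ]
```

jog_arm(
  deltas=[
    [[-8,7,0,0,0,5,0],[-8,8,0,0,0,6,0],[-8,8,0,0,0,6,0],[-8,8,0,0,0,6,0],[0,0,0,0,0,0,0]],
  ],
)

```text
clock: 3.9
eef_pos: [0.4824, 0.026, 0.0131]
tool_rot: [0.535, 0.845, 0.0, -0.016]
ft_force: [-0.6, 0.2, 0.0]
grip_width: 0.0001
```

```bash
python3 - <<'E'
from h import *
p,I=fitblock([.49,-.05,np.radians(32)],('scene',))
goto(*blk(p,.030,.071),.012,np.degrees(p[2])+90)
E
```

```text
scene cost 60.0 of 2237.0 blue seen [303.  245.7] pred [306.2 247.6]
block xy [ 0.4941 -0.0509] yaw deg 33.1
t 4.0 at [0.4816 0.0257 0.0128] yaw 115.4 F [-0.9  0.2  0.5] j6 1.17 w 0.0004
 total mm [-0.2 -1.3  0.8] deg [-0.9 -1.6 -7.7]
```

jog_arm(
  deltas=[
    [[-8,7,0,-0.9,-1.6,2,0],[-8,7,0,0,0,5,0],[-8,7,0,0,0,5,0],[-8,7,0,0,0,5,0],[0,0,0,0,0,0,0]],
  ],
)

```text
clock: 4.5
eef_pos: [0.513, 0.0108, 0.0127]
tool_rot: [0.652, 0.758, 0.001, -0.006]
ft_force: [0.2, -0.3, -0.8]
grip_width: 0.0003
```

```bash
python3 - <<'E'
from h import *
p,I=fitblock([.5,-.06,np.radians(14)],('scene',))
goto(*blk(p,.030,.071),.012,np.degrees(p[2])+90)
E
```

```text
scene cost 65.0 of 2283.0 blue seen [292.5 251.8] pred [295.  254.4]
block xy [ 0.5017 -0.066 ] yaw deg 15.4
t 4.6 at [0.5118 0.0109 0.0124] yaw 98.7 F [-0.5 -0.5 -0.1] j6 1.43 w 0.0001
 total mm [-0.5 -0.1  0.4] deg [-0.4 -0.6 -6.6]
```

jog_arm(
  deltas=[
    [[-8,5,0,-0.4,-0.6,3,0],[-8,6,0,0,0,4,0],[-8,6,0,0,0,4,0],[-9,6,0,0,0,4,0],[0,0,0,0,0,0,0]],
  ],
)

```text
clock: 5.1
eef_pos: [0.5339, -0.0148, 0.0124]
tool_rot: [0.742, 0.67, 0.003, -0.005]
ft_force: [-0.7, 0.3, -1.0]
grip_width: 0.0001
```

```bash
python3 - <<'E'
from h import *
p,I=fitblock([.51,-.08,np.radians(-3)],('scene',))
goto(*blk(p,.030,.071),.012,np.degrees(p[2])+90)
E
```

```text
scene cost 253.0 of 1976.0 blue seen [279.4 254.6] pred [281.  257.9]
block xy [ 0.5037 -0.0868] yaw deg -0.2
t 5.2 at [ 0.5329 -0.0144  0.0121] yaw 84.2 F [ 0.3 -0.9 -0.6] j6 1.64 w 0.0001
 total mm [-1.4  1.1  0.1] deg [-0.3 -0.6 -5.6]
```

jog_arm(
  deltas=[
    [[10,0,0,0,0,0,0],[10,0,0,0,0,0,0],[0,0,-40,0,0,0,0],[0,0,-45,0,0,-8.5,0],[0,0,-20,0,0,-8.5,0]],
  ],
)

```text
clock: 5.7
eef_pos: [0.5295, 0.0088, 0.1153]
tool_rot: [0.63, 0.776, -0.002, -0.01]
ft_force: [0.8, -0.4, -0.1]
grip_width: 0.0002
```

jog_arm(
  deltas=[
    [[0,0,0,0,0,-8.5,70],[0,0,0,0,0,-8.5,70],[0,0,0,0,0,-8.5,70],[0,0,0,0,0,-8.5,70],[0,0,0,0,0,-8.5,70]],
  ],
)

```text
clock: 6.2
eef_pos: [0.5318, 0.0145, 0.121]
tool_rot: [0.302, 0.953, 0.004, -0.006]
ft_force: [0.1, 0.8, 0.3]
grip_width: 0.0699
```

```bash
python3 - <<'E'
from h import *
p,I=fitblock([.504,-.087,np.radians(-2)],('scene',))
save(I['scene'],'scene2.png')
goto(*blk(p,-.09,0),.1,176.3)
E
```

```text
scene cost 82.0 of 2169.0 blue seen [279.8 254.6] pred [281.1 257.5]
block xy [ 0.5028 -0.0857] yaw deg -1.0
t 6.3 at [0.5318 0.0144 0.1209] yaw 144.5 F [-0.4 -0.2 -1.1] j6 0.64 w 0.07
 total mm [  39.2 -149.4   20.9] deg [  0.4  -0.7 -31.8]
```

View pics/scene2.png

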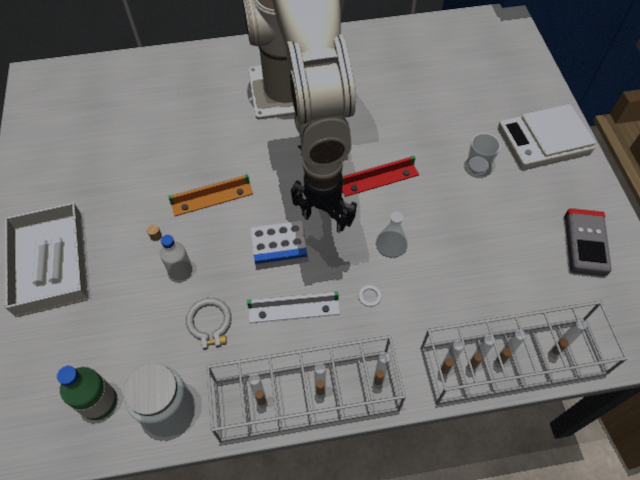

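The picture shows the block at (277,243) with its blue face nearly parallel to the silver rail at (293,306) and well clear. It sits about 20 mm toward -y, and the bystanders haven't moved. Next I go behind it.

jog_arm(
  deltas=[
    [[0,-15,0,0,0,-8,70],[0,-15,0,0,0,-8,70],[10,-15,0,0,0,-8,70],[10,-15,0,0,0,-7,70],[0,0,0,0,0,0,70]],
  ],
)

```text
clock: 6.8
eef_pos: [0.4872, -0.0325, 0.12]
tool_rot: [0.034, 0.999, 0.005, -0.005]
ft_force: [0.3, -0.0, 0.8]
grip_width: 0.0701
```

```bash
python3 - <<'E'
from h import *
goto(*blk([.5028,-.0857,np.radians(-1)],-.09,0),.1,176.3)
E
```

```text
t 6.8 at [ 0.4872 -0.0325  0.12  ] yaw 176.1 F [ 0.3 -0.   0.8] j6 -0.0 w 0.0701
 total mm [ 70.5 -56.7  20.3] deg [ 0.5 -0.6 -0.2]
```

jog_arm(
  deltas=[
    [[20,-14,0,0.5,-0.6,0,70],[20,-14,0,0,0,0,70],[20,-14,0,0,0,0,70],[18,-14,0,0,0,0,70],[0,0,10,0,0,0,70]],
  ],
)

```text
clock: 7.3
eef_pos: [0.4068, -0.0809, 0.1108]
tool_rot: [0.043, 0.999, 0.0, 0.003]
ft_force: [0.6, -0.5, 0.3]
grip_width: 0.0701
```

jog_arm(
  deltas=[
    [[0,0,40,0,0,0,70],[0,0,35,0,0,0,70],[0,0,20,0,0,0,70],[0,0,10,0,0,0,70],[0,0,0,0,0,0,70]],
  ],
)

```text
clock: 7.8
eef_pos: [0.4142, -0.0778, 0.0015]
tool_rot: [0.05, 0.999, 0.001, 0.008]
ft_force: [-0.3, -0.5, 0.5]
grip_width: 0.0698
```

```bash
python3 - <<'E'
from h import *
p=[.5028,-.0857,np.radians(-1)]
goto(*blk(p,-.056,0),.006,176.3)
goto(.599-.056,-.072+.004,.006,176.3)
E
```

```text
t 7.8 at [ 0.4142 -0.0778  0.0015] yaw 174.3 F [-0.3 -0.5  0.5] j6 -0.09 w 0.0698
 total mm [-33.2  -3.6  -4.1] deg [ 0.2  0.9 -2. ]
t 7.8 at [ 0.4142 -0.0778  0.0015] yaw 174.3 F [-0.3 -0.5  0.5] j6 -0.09 w 0.0698
 total mm [-127.3   22.6   -2.6] deg [ 0.2  0.9 -2. ]
```

jog_arm(
  deltas=[
    [[-6,-5,-5,0,0.9,-2,70],[-8,-3,0,0,0,0,70],[-8,0,0,0,0,0,70],[-6,0,0,0,0,0,70],[0,0,0,0,0,0,70]],
  ],
)

```text
clock: 8.3
eef_pos: [0.4468, -0.0862, 0.0068]
tool_rot: [0.034, 0.999, 0.002, 0.001]
ft_force: [-0.5, 0.3, 0.0]
grip_width: 0.0701
```

jog_arm(
  deltas=[
    [[-8,0,0,0,0,0,70],[-8,2,0,0,0,0,70],[-8,2,0,0,0,0,70],[-8,2,0,0,0,0,70],[-8,2,0,0,0,0,70]],
  ],
)

```text
clock: 8.8
eef_pos: [0.466, -0.0803, 0.0034]
tool_rot: [0.037, 0.999, 0.0, -0.02]
ft_force: [-9.7, -2.5, 7.3]
grip_width: 0.0701
```

```bash
python3 - <<'E'
from h import *
p,I=fitblock([.53,-.08,np.radians(-3)],('scene',))
goto(*blk(p,-.056,0),.006,176.3)
goto(.599-.056,-.072+.004,.006,176.3)
E
```

```text
scene cost 114.0 of 2151.0 blue seen [280.8 261.2] pred [281.6 264.5]
block xy [ 0.5209 -0.0845] yaw deg -4.2
t 8.9 at [ 0.4676 -0.08    0.0033] yaw 175.8 F [-6.3 -1.1  3.7] j6 -0.09 w 0.07
 total mm [ 2.6 -0.6 -2.6] deg [ 0.  -2.1 -0.5]
t 8.9 at [ 0.4676 -0.08    0.0033] yaw 175.8 F [-6.3 -1.1  3.7] j6 -0.09 w 0.07
 total mm [-74.2  17.5  -5.4] deg [ 0.  -2.1 -0.5]
```

jog_arm(
  deltas=[
    [[-12,3,-2,0,-2,-0.5,70],[-12,3,-2,0,0,0,70],[-12,3,-1,0,-0.5,0,70],[-12,3,0,0,-0.5,0,70],[-12,3,0,0,0,0,70]],
  ],
)

```text
clock: 9.4
eef_pos: [0.5114, -0.0698, 0.0029]
tool_rot: [0.036, 0.999, -0.002, -0.009]
ft_force: [-9.3, -1.9, 7.6]
grip_width: 0.0703
```

```bash
python3 - <<'E'
from h import *
p,I=fitblock([.56,-.08,np.radians(-4)],('scene',))
goto(*blk(p,-.056,0),.006,176.3)
goto(.599-.056,-.072+.004,.006,176.3)
E
```

```text
scene cost 62.0 of 2310.0 blue seen [287.8 278.1] pred [288.7 281.3]
block xy [ 0.5655 -0.0748] yaw deg -4.0
t 9.5 at [ 0.5147 -0.0693  0.0031] yaw 176.0 F [-2.4 -0.3  1.2] j6 -0.06 w 0.0701
 total mm [ 5.  -1.9 -2.8] deg [-0.2 -0.7 -0.3]
t 9.5 at [ 0.5147 -0.0693  0.0031] yaw 176.0 F [-2.4 -0.3  1.2] j6 -0.06 w 0.0701
 total mm [-28.1   3.3  -3.3] deg [-0.2 -0.7 -0.3]
```

jog_arm(
  deltas=[
    [[-9,0,-2,0,-0.7,0,70],[-9,0,-1,0,0,0,70],[-9,0,-1,0,0,0,70],[-7,0,0,0,0,0,70],[-6,0,0,0,0,0,70]],
  ],
)

```text
clock: 10.0
eef_pos: [0.5434, -0.0704, 0.0038]
tool_rot: [0.035, 0.999, -0.001, -0.013]
ft_force: [-25.2, 1.2, 20.5]
grip_width: 0.07
```

jog_arm(
  deltas=[
    [[-6,0,0,0,0,0,70],[-6,0,0,0,0,0,70],[-6,0,0,0,0,0,70]],
  ],
)

```text
clock: 10.3
eef_pos: [0.542, -0.0702, 0.0031]
tool_rot: [0.035, 0.999, 0.0, -0.033]
ft_force: [-20.2, 0.7, 17.1]
grip_width: 0.0701
```

```bash
python3 - <<'E'
from h import *
p,I=fitblock([.595,-.075,np.radians(-4)],('scene',))
goto(*blk(p,-.056,0),.006,176.3)
E
```

```text
no block scene
block xy [ 0.595 -0.075] yaw deg -16.0
t 10.4 at [ 0.542  -0.0701  0.003 ] yaw 176.0 F [-20.2   1.5  16. ] j6 -0.06 w 0.0699
 total mm [ 1.8 10.5 -2.9] deg [-0.1 -3.8 -0.3]
```

The force rose to 25 N and the TCP stopped at x = 0.543, the predicted contact point, so the block is against the rail. I'll back off and check.

jog_arm(
  deltas=[
    [[8,0,0,0,0,0,70],[15,0,-2,0,-3.5,0,70],[20,0,0,0,0,0,70],[20,0,-20,0,0,0,70],[0,0,-45,0,0,0,70]],
  ],
)

```text
clock: 10.9
eef_pos: [0.481, -0.065, 0.07]
tool_rot: [0.035, 0.999, 0.0, 0.001]
ft_force: [-0.1, -0.5, 0.5]
grip_width: 0.0702
```

jog_arm(
  deltas=[
    [[30,0,-40,0,0,0,70],[40,0,-20,0,0,0,70],[40,0,0,0,0,0,70],[30,0,0,0,0,0,70],[0,0,0,0,0,0,70]],
  ],
)

```text
clock: 11.4
eef_pos: [0.3545, -0.0565, 0.1401]
tool_rot: [0.034, 0.999, -0.001, 0.022]
ft_force: [-0.3, -0.1, 0.2]
grip_width: 0.07
```

```bash
python3 - <<'E'
from h import *
p,I=fitblock([.597,-.073,np.radians(-4)])
goto(*blk(p,-.056,0),.006,176.3)
a=I['top'][165:270,285:435] if 'top' in I else camera('top')[165:270,285:435];b=I.get('scene',camera('scene'))[220:340,210:375]
A=cv2.resize(a,(390,273),interpolation=cv2.INTER_CUBIC);B=cv2.resize(b,(405,295),interpolation=cv2.INTER_CUBIC)
A=cv2.copyMakeBorder(A,0,22,0,0,cv2.BORDER_CONSTANT);save(np.hstack([A,B]),'crop3.png');save(camera('top'),'top3.png')
for n in ['flask','bottle','gasket','clamp','beaker','stopper']:
    for r in masks_of(n,'top')[:1]: print(n,np.round(r['at']),round(r['conf'],2))
E
```

```text
top cost 72.0 of 1646.0 blue seen [359.8 197.8] pred [359.8 195.6]
scene cost 391.0 of 2062.0 blue seen [289.6 291. ] pred [290.2 294.3]
block xy [ 0.5975 -0.0761] yaw deg -4.0
t 11.6 at [ 0.3584 -0.0571  0.1401] yaw 176.1 F [1.  0.8 0.2] j6 -0.09 w 0.0702
 total mm [-177.5   -2.4  142.3] deg [-0.1  2.6 -0.2]
flask [265. 235.] 0.78
bottle [454. 242.] 0.96
gasket [291. 191.] 0.68
beaker [151. 301.] 0.84
stopper [470. 282.] 0.59
```

View pics/crop3.png

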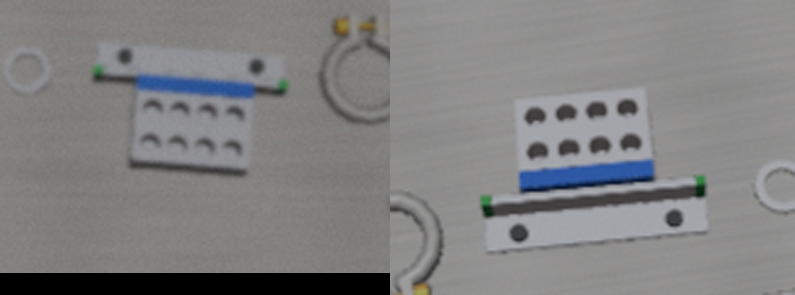

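In the crop the blue strip lies along the rail, parallel to it, and the block is well inside both green ends. The gasket and clamp are at the same pixels as in the first crop. Handing in.

```bash
python3 -c "
from workcell import *
print(job_done())"
```

```text
the job is handed in; nothing more can be done
None
```

The block is against the bare silver rail, and I handed the job in at about 12 s. I turned it about 67° clockwise by pushing near the blue corner of its end face with shut fingertips. That left it within about 3° of square with roughly 95 mm still to go. I then pushed it home with two open fingertips until it stalled against the rail at about 20–25 N, and drew the hand clear.

**Last checks:**
- **Position:** the fit put the block at (0.5975, -0.076), yaw -4.0°. The measured rail yaw is about -3.7° and home is about (0.599, -0.072).
- **Flush and clear of the ends:** that leaves a gap of about 1–2 mm, within measuring error. The block is about 4 mm off the rail's middle, so it doesn't overhang either green end.
- **Hand:** no force remained on the tool.

**Checks that disagreed or failed:**
- **Block in the scene view:** the last scene-camera mask fitted the block poorly (mismatch 391 of 2062 pixels), though the top-view fit was good. With the fingers still on the block, the network had not found it at all.
- **Gasket and beaker:** the networks moved the gasket about 6 pixels and the beaker about 5. The crops show the gasket in the same place; I took the beaker shift as noise, since the arm never went down near it.
- **Clamp:** the network missed it at the end, but the crop shows it unmoved.

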